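# Inspect a bracket weld with a loupe at focal height

### The arm

A 7-joint arm with a two-finger parallel gripper is mounted at the origin on the work surface. World frame = base frame: x ahead of the robot, y to its left, z up, the work surface at z = 0. Lengths are in m, angles in rad, forces in N, time in s.
With the tool pointing down it reaches from about 0.425 to 0.925 m from the base axis. Payload 6.8 kg.
Tool frame: the origin (TCP) lies on the front face of the gripper's body, between the roots of the fingers; the fingertips stand 73 mm ahead of it and the grasp point (between the pads) lies 54 mm ahead of it; z points along the fingers, x is the direction in which the jaws open and shut, and the axes are right-handed (so a half turn about z gives the same grasp; the last joint's range is limited). The gripper opens to 85 mm and grips with 20 to 120 N. Pads are 22 mm wide; open, the fingers measure 114 mm over their backs; the gripper's body (76 mm by 85 mm) begins 54 mm behind the grasp point. The pads swing forward as they close: fully open they stand 13 mm farther back than shut.
Start: joints at [1.051, 0.477, 0.022, 1.555, -0.011, 1.109, -0.083], TCP at [0.27, -0.619, 0.304] pointing down, gripper open.
Joint ranges: [-2.96, 2.96], [-0.34, 2.1], [-1.41, 1.46], [0.24, 2.44], [-1.37, 4.51], [0.17, 1.92], [-2.96, 2.96]. Speed limits (rad/s): [2.39, 2.39, 3.14, 3.14, 3.14, 3.14, 3.14].

### API

Orientations are given as a unit quaternion [w, x, y, z].
In Python, from station import get_obs, read_camera, hand_in gives the robot as it stands. The module is installed in compiled form; this text tells all that it offers.
- The arm moves only by the shell command python3 -m creep 'ROWS' [FORCE]. ROWS is JSON, a list that holds one entry, the list of rows, each a list of 7 numbers: the turn, a rotation vector about the tool's x, y, z in rad, then the shift along the tool's x, y, z in m, then the finger opening in m, from 0 to 0.0854. A call has 1 to 20 rows; each row shifts and turns the pose as measured when the row begins, along the tool's axes as they then stand; what a row does not reach is not made up. A row lasts 1/12 s, in which the tool goes at most 41.7 mm and 7.16 degrees, less where a joint would pass 70% of its speed; a pose out of reach is approached as far as the arm can. A call is refused whole if a number of a shift passes 0.0417 or a number of a turn 0.125, either way. A call with a gripper value outside its range is refused whole. The fingers move at their own pace and stop on an object; FORCE is the grip in N (left out, the last holds). Time passes only in rows, so rows that do not move let the fingers close. It gives the time, the measured TCP pose, the force and the opening at its end, in the units of the state.
- get_obs(): the state, without advancing time (a new reading comes with each control period).
- read_camera(name): name is "scene" or "top"; returns a dict with "color" (480x640x3 uint8, red, green, blue), "range_z" (480x640 float32, m along the optical axis (not along the pixel's ray), 0 where there is no reading), "fovy" (degrees; the focal length in pixels is half the picture's height over the tangent of half this angle, whatever the lens; pixels are square), "cx", "cy" (the principal point, pixels), "rvec" (rotation vector, rad) and "tvec" (3), from world to camera coordinates, as OpenCV has them. Camera axes: x right, y down, z forward; pixel columns grow to the right and rows downward; lengths in m; the calibration is good to about 2 mm. A picture is of the moment at which its call begins.
- hand_in(): hands the job in, once; it reports no verdict.
The state is a dict: "t": time; "q": joint angles; "joint_vel": joint speeds; "joint_torque": joint torques, N m; "eef_pos": TCP position; "tool_rot": TCP orientation; "contact_force": force on the tool from outside, world axes, zero at the start; "torque": the same for the moment, N m; "gripper_width": opening from 0.0 (shut) to 1.0 (fully open).
Only numpy, scipy, OpenCV 4.12 (cv2) and the standard library are available. Lean on these libraries where they do the work, as an engineer would, in place of code of your own. Each camera call takes 0.05 s, during which the arm holds its last target.

### The job

Pick up the loupe and check the weld bead on the steel bracket through it: keeping the loupe level and its rim at the height of the black collar on the bracket's upright post, bring the lens over the end of the bead next to the bolt head, then follow the bead slowly (about 2 cm a second) round its bend to the other end. Finish there still holding the loupe still, level and at collar height over that end; do not let it touch the bracket, do not shift the collar, and leave the other things on the table where they are.

Things in the scene. Friction and masses are not known exactly. Their poses are not given: they have to be found in the camera images.
- loupe: reading loupe, dark steel rim, straight black handle, 95 to 160 g. Origin: handle's middle, the place to grip; x along the handle to the lens, z up, normal to the lens. Handle x -52 to 33 mm, flat sides, 16 mm wide (y), 18 high (z); then a thin neck; rim outer radius 32, 10 high, centred at x 85 mm. At the start it lies level on the rest, handle middle 45 mm above the table.
- lens (a point): centre of the lens, half-way up the 10 mm high rim, 85 mm ahead of the loupe's origin along its x, at the handle's mid-height
- rest: fixed wooden rest, base 190 x 90 x 10 mm. Origin on the table below the handle's middle, x along the loupe. Two blocks, tops 40 mm above the table, carry the rim; a fork, 33 to 47 mm behind the origin, 35 mm wide, cheek tops 48 mm up, carries the handle's tail. Between them the handle is free at the sides and down to the base. The loupe lifts straight up.
- bracket: fixed steel bracket on a board that reaches -80 to 95 mm in x and y. Origin on the table; x away from the robot at yaw 0, z up. Tube stub 38 mm high; bolt head at (-55, 74) mm; bare steel post, 10 mm across, at (75, 0), top 150 mm above the table. The weld bead runs as a dog-leg (-40, 55), (10, 15), (10, -50) mm, its top 20 mm above the table.
- focus_mark (a point): centre, half-way up, of the black collar (22 mm across, 10 mm high) on the post; its height is the height for the lens centre. It differs from run to run, 78 to 113 mm above the table. The collar would slide along the post if pushed hard.
- seam_start (a point): end of the bead next to the bolt head, on top of the bead
- seam_mid1 (a point): half-way along the bead's first straight, on top
- seam_bend (a point): bend of the bead, on top
- seam_mid2 (a point): half-way along the bead's second straight, on top
- seam_end (a point): other end of the bead (away from the bolt head), on top
- screwdriver: bystander: screwdriver lying flat, 190 mm long, in the middle of the table
- socket: bystander: steel wrench socket standing upright, 26 mm across, 30 mm high, in the middle of the table; origin under its centre
- tape: bystander: roll of tape lying flat, 76 mm across, 24 mm high, in the middle of the table; origin under its centre
- jar: bystander: closed jar, 60 mm across, 60 mm high, at the left; origin under its centre
- sandblock: bystander: cork sanding block 110 x 65 x 28 mm, at the right; origin under its centre
- pencil: bystander: flat carpenter's pencil 170 x 14 x 9 mm lying crosswise near the robot, right of the middle
- knife: bystander: filling knife (spatula) 200 mm long lying crosswise near the robot, left of the middle
There are look-alikes about, which are no part of the job. Leave any purple look-alike of the loupe alone.

How it is judged:
On the way, in this order (a step that is already met when the one before it is completed fails the run):
1. the loupe is lifted clear of its rest (z of loupe in the frame of rest above 0.065 m), for 0.1 s.
2. lens level at collar height over the bolt-head end of the bead (horizontal distance between lens and seam_start below 0.012 m and z of lens in the frame of focus_mark between -0.006 and 0.006 m and angle between loupe's own z axis and vertical below 0.14 rad and linear speed of loupe below 0.06 m/s), for 0.2 s.
3. lens passes slowly over the middle of the first straight (horizontal distance between lens and seam_mid1 below 0.012 m and z of lens in the frame of focus_mark between -0.006 and 0.006 m and angle between loupe's own z axis and vertical below 0.14 rad and linear speed of loupe below 0.06 m/s), for 0.2 s.
4. lens passes slowly over the bend (horizontal distance between lens and seam_bend below 0.012 m and z of lens in the frame of focus_mark between -0.006 and 0.006 m and angle between loupe's own z axis and vertical below 0.14 rad and linear speed of loupe below 0.06 m/s), for 0.2 s.
5. lens passes slowly over the middle of the second straight (horizontal distance between lens and seam_mid2 below 0.012 m and z of lens in the frame of focus_mark between -0.006 and 0.006 m and angle between loupe's own z axis and vertical below 0.14 rad and linear speed of loupe below 0.06 m/s), for 0.2 s.
At the end, for the whole second after the job is handed in: The loupe is held still in the fingers (under 20 mm/s), touching neither bracket nor rest, level within 8 degrees, the lens centre within 6 mm of the collar's middle height and within 12 mm sideways of the bead's end away from the bolt head (horizontal distance between lens and seam_end below 0.012 m and z of lens in the frame of focus_mark between -0.006 and 0.006 m and angle between loupe's own z axis and vertical below 0.14 rad and linear speed of loupe below 0.02 m/s and contact force between the fingers and loupe above 0.5 N and contact force between loupe and bracket below 0.1 N and contact force between loupe and rest below 0.1 N); the arm keeps its last pose, push and grip.
It fails at once if the loupe touches the bracket, its post or its collar (contact force between loupe and bracket above 1 N).
It fails at once if the collar is shifted (distance of focus_mark from where it was at the start of the episode above 0.004 m).
It fails at once if another thing on the table is moved more than 20 mm (distance of any of screwdriver, socket, tape, jar, sandblock, pencil, knife from where it was at the start of the episode above 0.02 m).
It also fails if it takes over 64 s, if anything falls off the work surface, if the arm or the gripper's body presses on something with over 40 N, if the wrist force passes 120 N, or if a joint passes its speed limit or range.

## Working session

There is one attempt and no reset: what is moved stays moved. The work goes in short steps, Python scripts to look and compute and a shell command to move; the robot and the scene stay as the last step left them, time stands still between calls to the robot, and variables do not carry over. Pictures are saved under pics/ and viewed, and the job is handed in when it is done.

```bash
mkdir -p pics; ls; cat > h.py <<'E'
import numpy as np, cv2
from station import get_obs, read_camera
def grab(n):
    d=read_camera(n); np.savez(f'{n}.npz',**{k:np.asarray(v) for k,v in d.items()}); return d
def load(n): return dict(np.load(f'{n}.npz'))
def K(d):
    f=240/np.tan(np.radians(float(d['fovy']))/2); return f,float(d['cx']),float(d['cy'])
def RT(d):
    return cv2.Rodrigues(np.asarray(d['rvec'],float).reshape(3,1))[0],np.asarray(d['tvec'],float).ravel()
def ray_z(d,u,v,z):
    f,cx,cy=K(d);R,t=RT(d); c=-R.T@t; r=R.T@np.array([(u-cx)/f,(v-cy)/f,1]); return c+r*(z-c[2])/r[2]
def dep(d,u,v):
    f,cx,cy=K(d);R,t=RT(d); z=float(d['range_z'][int(round(v)),int(round(u))]); return R.T@(np.array([(u-cx)/f*z,(v-cy)/f*z,z])-t)
def proj(d,p):
    f,cx,cy=K(d);R,t=RT(d); q=R@np.asarray(p,float)+t; return q[0]/q[2]*f+cx,q[1]/q[2]*f+cy
E
python3 - <<'E'
from h import *
o=get_obs(); print(o)
for n in ('scene','top'):
    d=grab(n); R,t=RT(d); print(n,K(d),-R.T@t,R[2]); cv2.imwrite(f'pics/{n}0.png',d['color'][:,:,::-1])
E
```

```text
pics
{'t': 0.0, 'q': array([ 1.0508889 ,  0.47781994,  0.02236457,  1.55645417, -0.01147443,
        1.10929363, -0.08310065]), 'joint_vel': array([-0.00091249, -0.00134213, -0.00115415, -0.00074967, -0.00123572,
       -0.00059714,  0.00014226]), 'joint_torque': array([-4.43015342e-04, -5.96454656e+01,  1.60733387e+00, -2.81195068e+01,
        1.22823397e-02,  9.28371563e-03,  1.63895811e-05]), 'eef_pos': array([ 0.26997282, -0.61815919,  0.30291163]), 'tool_rot': array([-4.31352127e-04,  8.36742048e-01, -5.47596469e-01, -8.16369590e-04]), 'contact_force': array([-2.27189009e-01, -7.71014323e-05, -8.70058141e-02]), 'torque': array([-0.01297996,  0.0389591 ,  0.00161733]), 'gripper_width': 0.9989303512820206}
scene (np.float64(528.1599089232666), 323.9729956813555, 239.89690198066472) [ 1.30500512 -0.36119423  1.4337677 ] [-0.50593427  0.22807235 -0.8318735 ]
top (np.float64(445.23324287976146), 312.4557473161395, 244.10756823512094) [ 0.33083374 -0.0064027   1.11627413] [ 0.15081656 -0.00574571 -0.98854507]
```

View pics/scene0.png

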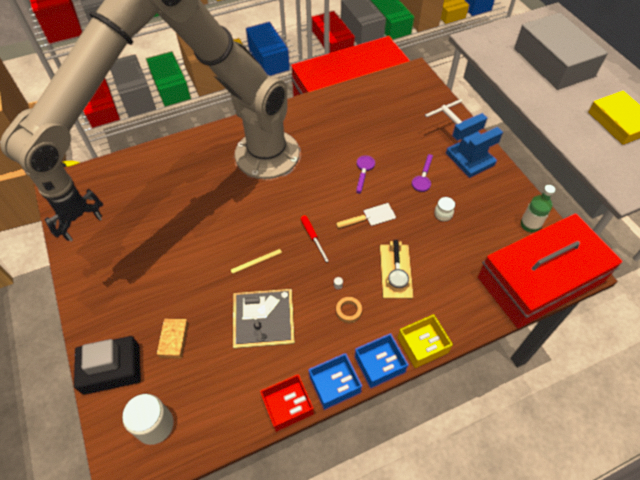

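View pics/top0.png

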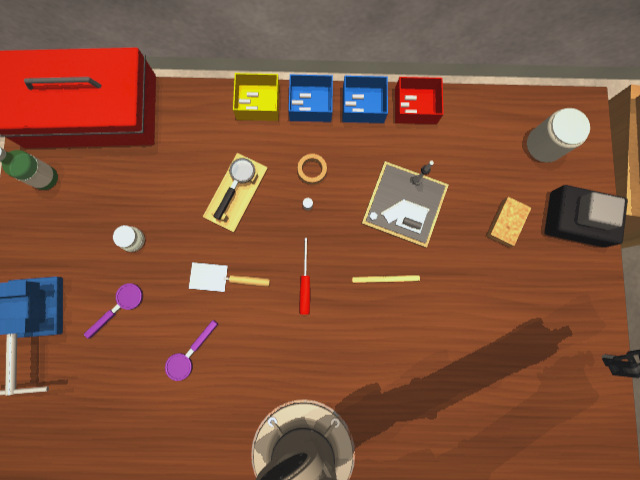

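The real loupe, with a dark rim and black handle on a wooden rest, is at top (236,188) and scene (397,265). It could be confused with the purple look-alikes at top (113,310) and (192,350), and scene (365,172) and (424,173). I choose the one on the rest. The bracket is at top (405,204) and scene (264,317). Next I'll check both in close crops.

```bash
python3 - <<'E'
from h import *
T=load('top')['color'][:,:,::-1];S=load('scene')['color'][:,:,::-1]
def c(I,x,y,w,h): return cv2.resize(I[y:y+h,x:x+w],(390,290),interpolation=cv2.INTER_CUBIC)
a=np.vstack([np.hstack([c(T,185,140,120,90),c(T,350,145,120,90)]),np.hstack([c(S,350,230,100,75),c(S,220,280,90,68)])])
cv2.imwrite('pics/crop1.png',a)
E
```

```text
(no output)
```

View pics/crop1.png

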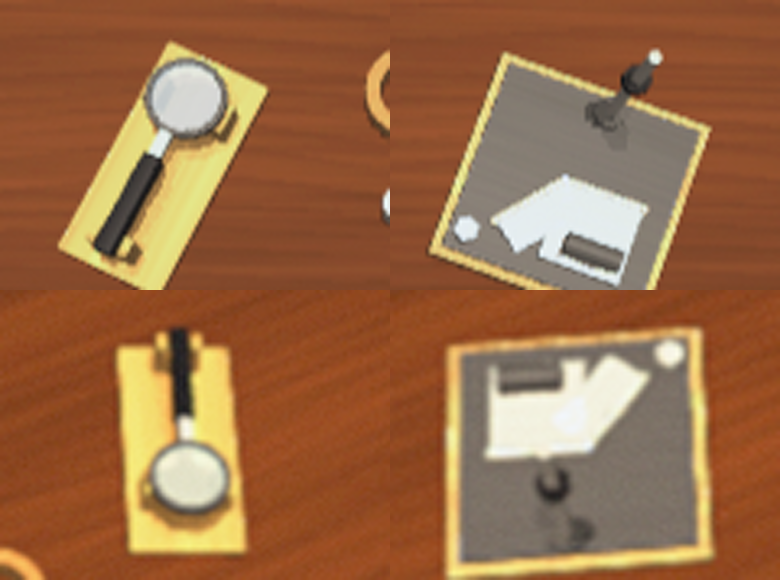

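```bash
python3 - <<'E'
from h import *
def box(n,x,y,w,h,zs,close):
    d=load(n); hsv=cv2.cvtColor(d['color'],cv2.COLOR_RGB2HSV)[y:y+h,x:x+w].astype(int)
    H,S,V=hsv[...,0],hsv[...,1],hsv[...,2]
    m=((H>=17)&(H<=35)&(S>70)&(V>130)).astype(np.uint8)
    m=cv2.morphologyEx(m,cv2.MORPH_CLOSE,np.ones((5,5)))
    cs,_=cv2.findContours(m,cv2.RETR_EXTERNAL,cv2.CHAIN_APPROX_NONE); c=max(cs,key=cv2.contourArea)
    hull=cv2.convexHull(c)[:,0]+[x,y]
    for e in np.arange(1,12,.5):
        p=cv2.approxPolyDP(hull.astype(np.int32)[:,None],e,True)[:,0]
        if len(p)==4: break
    # refine lines
    full=c[:,0]+[x,y]; L=[]
    for i in range(4):
        a,b=p[i].astype(float),p[(i+1)%4].astype(float); t=(b-a)/np.linalg.norm(b-a); nn=np.array([-t[1],t[0]])
        s=(full-a)@t; dd=(full-a)@nn; k=full[(np.abs(dd)<2)&(s>4)&(s<np.linalg.norm(b-a)-4)]
        vx,vy,px,py=cv2.fitLine(k.astype(np.float32),cv2.DIST_HUBER,0,.01,.01).ravel(); L.append(np.cross([px,py,1],[px+vx,py+vy,1]))
    C=[]
    for i in range(4):
        q=np.cross(L[i-1],L[i]); C.append(q[:2]/q[2])
    C=np.array(C); print(n,len(p),C.round(1).tolist())
    for z in zs:
        W=np.array([ray_z(d,u,v,z) for u,v in C]); print(' z',z,W[:,:2].round(4).tolist(),'cen',W.mean(0)[:2].round(4),'sides',np.linalg.norm(np.roll(W,-1,0)-W,axis=1).round(4))
        for i in range(4):
            e=W[(i+1)%4]-W[i]; print('   ang',np.degrees(np.arctan2(e[1],e[0])).round(1),end='')
        print()
print('REST');box('top',195,145,80,95,[.01],0);box('scene',370,235,50,70,[.01],0)
print('BOARD');box('top',355,155,100,100,[.0,.006,.012],0);box('scene',225,280,80,75,[.0,.006,.012],0)
for n,pt in(('top',(365,180)),('top',(395,180)),('top',(398,184)),('scene',(245,335)),('scene',(285,335))):
    print(n,pt,dep(load(n),*pt).round(4))
E
```

```text
REST
top 4 [[236.5, 153.3], [267.0, 166.7], [233.0, 231.4], [202.5, 216.3]]
 z 0.01 [[0.7333, 0.1885], [0.6991, 0.1083], [0.528, 0.188], [0.5651, 0.2668]] cen [0.6314 0.1879] sides [0.0872 0.1888 0.0871 0.1856]
   ang -113.1   ang 155.0   ang 64.8   ang -25.0
scene 4 [[407.3, 245.0], [412.6, 297.0], [383.4, 297.0], [379.4, 245.0]]
 z 0.01 [[0.5686, 0.2648], [0.7392, 0.1865], [0.7025, 0.1064], [0.5314, 0.1833]] cen [0.6354 0.1853] sides [0.1876 0.0881 0.1877 0.0896]
   ang -24.6   ang -114.6   ang 155.8   ang 65.4
BOARD
top 4 [[385.0, 161.1], [447.1, 184.4], [426.1, 246.6], [361.8, 222.6]]
 z 0.0 [[0.7247, -0.1984], [0.6652, -0.3595], [0.5008, -0.3016], [0.5593, -0.1379]] cen [ 0.6125 -0.2493] sides [0.1717 0.1743 0.1738 0.1761]
   ang -110.2   ang 160.6   ang 70.3   ang -20.1
 z 0.006 [[0.7225, -0.1973], [0.6634, -0.3576], [0.4999, -0.3], [0.558, -0.1372]] cen [ 0.611 -0.248] sides [0.1708 0.1734 0.1729 0.1752]
   ang -110.2   ang 160.6   ang 70.3   ang -20.1
 z 0.012 [[0.7204, -0.1963], [0.6616, -0.3557], [0.4989, -0.2984], [0.5568, -0.1365]] cen [ 0.6095 -0.2467] sides [0.1699 0.17
[... 223 characters left out ...]
cen [ 0.6095 -0.2488] sides [0.1762 0.1743 0.1732 0.1768]
   ang -19.8   ang -109.9   ang 161.0   ang 71.1
 z 0.006 [[0.5589, -0.1371], [0.7239, -0.1967], [0.6649, -0.3599], [0.5018, -0.3036]] cen [ 0.6124 -0.2493] sides [0.1754 0.1736 0.1725 0.176 ]
   ang -19.8   ang -109.9   ang 161.0   ang 71.1
 z 0.012 [[0.562, -0.1381], [0.7263, -0.1973], [0.6676, -0.3599], [0.5052, -0.3039]] cen [ 0.6153 -0.2498] sides [0.1747 0.1728 0.1718 0.1753]
   ang -19.8   ang -109.9   ang 161.0   ang 71.1
top (365, 180) [ 0.6726 -0.1461 -0.001 ]
top (395, 180) [ 0.6699 -0.2214  0.0133]
top (398, 184) [ 0.6578 -0.2279  0.0187]
scene (245, 335) [ 0.6475 -0.316   0.0152]
scene (285, 335) [ 0.6962 -0.2113  0.0169]
```

```bash
python3 - <<'E'
from h import *
def tri(pt,ps):
    A=np.zeros((3,3));b=np.zeros(3);Ls=[]
    for n,(u,v) in zip(('top','scene'),(pt,ps)):
        d=load(n);R,t=RT(d);c=-R.T@t;p=ray_z(d,u,v,0);r=(p-c)/np.linalg.norm(p-c);M=np.eye(3)-np.outer(r,r);A+=M;b+=M@c;Ls.append((c,M))
    x=np.linalg.solve(A,b);return x.round(4),[round(float(np.linalg.norm(M@(x-c))),4) for c,M in Ls]
# lens + handle
for n,(x,y,w,h) in {'top':(195,145,80,95),'scene':(370,235,50,70)}.items():
    d=load(n);I=d['color'][y:y+h,x:x+w];hs=cv2.cvtColor(I,cv2.COLOR_RGB2HSV).astype(int);S,V=hs[...,1],hs[...,2]
    m=((V<70)).astype(np.uint8); nn,lab,st,cen=cv2.connectedComponentsWithStats(m)
    k=1+np.argmax(st[1:,4]); pts=np.argwhere(lab==k)[:,::-1]
    r=cv2.minAreaRect(pts.astype(np.float32)); print(n,'handle',np.array(r[0])+[x,y],r[1],r[2],st[k])
    bp=cv2.boxPoints(r)+[x,y];print(bp.round(1).tolist())
    ends=[ (bp[i]+bp[(i+1)%4])/2 for i in range(4)]; print(' edge mids at z=.054',[ray_z(d,*e,.054).round(4)[:2].tolist() for e in ends])
    m=((S<55)&(V>90)).astype(np.uint8); nn,lab,st,cen=cv2.connectedComponentsWithStats(cv2.morphologyEx(m,cv2.MORPH_OPEN,np.ones((5,5)) if n=='top' else np.ones((7,7))))
    k=1+np.argmax(st[1:,4]); print(' lens px',cen[k]+[x,y],st[k],'z.05',ray_z(d,*(cen[k]+[x,y]),.048).round(4))
    # bolt and post
for n,(x,y,w,h) in {'top':(355,155,100,100),'scene':(225,280,80,75)}.items():
    I=load(n)['color'][y:y+h,x:x+w]; cv2.imwrite(f'pics/br_{n}.png',cv2.resize(I[:,:,::-1],(w*6,h*6),interpolation=cv2.INTER_NEAREST))
E
```

```text
top handle [224.42322922 202.9577713 ] (7.009727954864502, 33.69050216674805) 28.810794830322266 [ 19  43  21  32 168]
[[213.2, 216.0], [229.5, 186.5], [235.6, 189.9], [219.4, 219.4]]
 edge mids at z=.054 [[0.5942, 0.2122], [0.6278, 0.1864], [0.5861, 0.1968], [0.553, 0.2224]]
 lens px [241.70258621 170.04310345] [ 35  14  25  23 464] z.05 [0.6765 0.1669 0.048 ]
scene handle [395.78210258 250.51362038] (21.2086181640625, 3.617940902709961) 86.42366790771484 [24  5  5 22 82]
[[393.3, 240.0], [396.9, 239.8], [398.2, 261.0], [394.6, 261.2]]
 edge mids at z=.054 [[0.5589, 0.2201], [0.5964, 0.2082], [0.629, 0.1863], [0.5924, 0.1977]]
 lens px [398.27586207 278.01532567] [ 20  35  18  17 261] z.05 [0.6806 0.1648 0.048 ]
```

View pics/br_top.png

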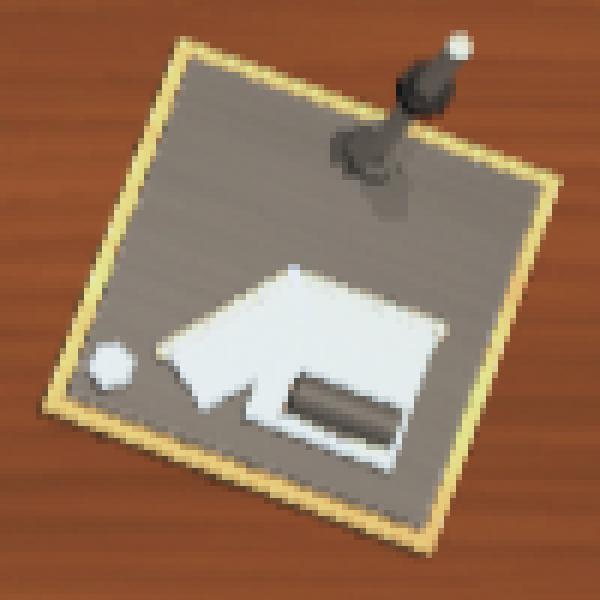

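View pics/br_scene.png

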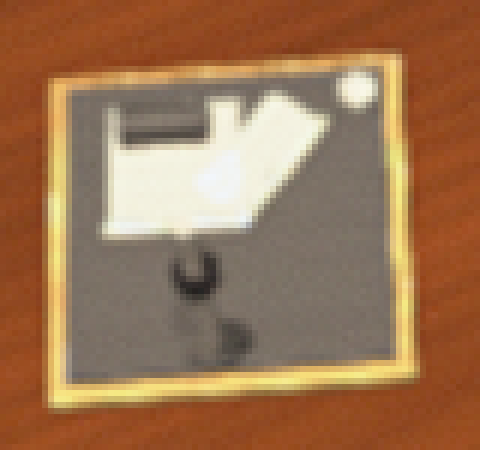

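```bash
python3 - <<'E'
from h import *
N=6
D={}
for n in('top','scene'):
    fr=[grab(n) for _ in range(N)]; d=fr[0]; 
    col=np.mean([f['color'].astype(float) for f in fr],0); z=np.median([f['range_z'] for f in fr],0)
    d['color']=col.round().astype(np.uint8); d['range_z']=z; np.savez(f'{n}.npz',**{k:np.asarray(v) for k,v in d.items()}); D[n]=d
    print(n,'depth std',np.std([f['range_z'] for f in fr],0)[170:240:20,360:420:20].round(4).tolist() )
np.set_printoptions(linewidth=220)
for n,(x0,x1,y0,y1) in {'top':(417,436,159,176),'scene':(249,266,312,334)}.items():
    d=D[n]; print(n,x0,y0); print(d['color'][y0:y1,x0:x1].mean(-1).round().astype(int))
    print(np.array([[dep(d,u,v)[2]*1000 for u in range(x0,x1)] for v in range(y0,y1)]).round().astype(int))
E
```

```text
top depth std [[0.0027000000700354576, 0.0020000000949949026, 0.0017999999690800905], [0.001500000013038516, 0.00139999995008111, 0.0026000000070780516], [0.0012000000569969416, 0.002099999925121665, 0.002099999925121665], [0.0013000000035390258, 0.00139999995008111, 0.00139999995008111]]
scene depth std [[0.00430000014603138, 0.003000000026077032, 0.7045000195503235], [0.0032999999821186066, 0.006300000008195639, 0.003599999938160181], [0.004999999888241291, 0.0026000000070780516, 0.0026000000070780516], [0.0020000000949949026, 0.0026000000070780516, 0.003000000026077032]]
top 417 159
[[ 90  90  90  91  90  90  90  90  90  90  90  90  90  90  90  90  89  89  89]
 [ 90  91  90  90  90  91  90  91  91  91  91  91  93 126 149 145  91  91  91]
 [ 90  90  90  90  90  91  90  90  91  90  91  91 112 198 211 206 126  91  91]
 [ 91  92  92  92  92  92  92  92  92  92  92  94 131 229 228 225 176  92  92]
 [ 90  90  91  91  91  91  91  91  92  91  91  88 116 219 231 228 171  92  92]
 [ 89  89  89  89  89  89  89  82  83  84  87  79  87 157 203 200 104  88  88]
 [ 86  86  87  86  86  86  82  66
[... 4620 characters left out ...]
 16  16 103 106 112 115 114 108 104 103  16  17  13  16  18]
 [ 15  15  15  11 105 101 106 109 107 103 104 101  15  14  15  13  18]
 [ 15  13  16  14 104 104 104 101 101 105 104 102  15  14  14  14  14]
 [ 15  14  16  14  18 101 103 103 102 103 102  94  15  13  16  16  17]
 [ 14  13  16  16  15  94  98 103 101 101  98  13  15  15  15  14  15]
 [ 15  16  12  15  16  16  15  92  96  81  74  16  14  14  15  14  17]
 [ 14  14  14  15  12  14  19  14  75  72  70  16  14  15  15  16  12]
 [ 15  14  14  16  17  15  17  16  67  69  64  58  14  13  16  16  13]
 [ 17  16  16  15  16  16  15  14  61  62  61  51  15  16  16  16  16]
 [ 15  15  14  14  14  15  16  15  45  56  53  47  19  19  17  13  16]]
```

```bash
python3 - <<'E'
from h import *
for n,(x0,x1,y0,y1) in {'top':(417,436,159,176),'scene':(249,266,312,334)}.items():
    d=load(n); P=np.array([dep(d,u,v) for u in range(x0,x1) for v in range(y0,y1)])
    t=P[P[:,2]>.147.real]; c=P[(P[:,2]>.1005)&(P[:,2]<.1055)]; print(n,'posttop',t.mean(0).round(4),len(t),'collar top',c.mean(0).round(4), np.median(c[:,2]),len(c))
    c2=cv2.minEnclosingCircle(c[:,:2].astype(np.float32)); print(' collar circ',c2)
# bolt head: bright blob
for n,(x,y,w,h) in {'top':(366,208,14,14),'scene':(279,288,12,12)}.items():
    d=load(n); g=d['color'][y:y+h,x:x+w].min(-1); m=g>180; v,u=np.nonzero(m); u=u.mean()+x;v=v.mean()+y
    zz=np.array([dep(d,a,b)[2] for b,a in zip(*(np.nonzero(m)[0]+y,np.nonzero(m)[1]+x))]); z=np.median(zz)
    print(n,'bolt',u,v,m.sum(),'z',z,ray_z(d,u,v,z).round(4))
for yaw in(-19.7,):
    a=np.radians(yaw);R=np.array([[np.cos(a),-np.sin(a)],[np.sin(a),np.cos(a)]]); o=np.array([.612,-.2485])-R@[.0075,.0075]; print('origin',o)
    for k,p in dict(post=(75,0),bolt=(-55,74),start=(-40,55),mid1=(-15,35),bend=(10,15),mid2=(10,-17.5),end=(10,-50)).items(): print(k,(o+R@np.array(p)/1000).round(4))
E
```

```text
top posttop [ 0.6703 -0.277   0.1497] 16 collar top [ 0.6684 -0.2761  0.1033] 0.10334351756817829 45
 collar circ ((0.6702067852020264, -0.27727317810058594), 0.010614770464599133)
scene posttop [ 0.6718 -0.2791  0.1492] 10 collar top [ 0.6742 -0.2797  0.1029] 0.10306693858580161 33
 collar circ ((0.6719536185264587, -0.279522567987442), 0.010760038159787655)
top bolt 373.1794871794872 215.25641025641025 39 z 0.021678995810145558 [ 0.5744 -0.164   0.0217]
scene bolt 284.1363636363636 294.3181818181818 22 z 0.021687185443462084 [ 0.5754 -0.1646  0.0217]
origin [ 0.60241076 -0.25303281]
post [ 0.673  -0.2783]
bolt [ 0.5756 -0.1648]
start [ 0.5833 -0.1878]
mid1 [ 0.6001 -0.215 ]
bend [ 0.6169 -0.2423]
mid2 [ 0.6059 -0.2729]
end [ 0.595  -0.3035]
```

Measured:
- **Collar:** its top is at 103 mm, so its mid-height is 98 mm. The post top reads 150 mm, as it should.
- **Bracket:** the board, bolt and post agree to about 2 mm.
- **Loupe:** origin near (0.601, 0.201), yaw about -24.6°.

First I turn the jaws across the handle.

```bash
python3 -m creep '[[[0,0,-0.125,0,0,0,0.085],[0,0,-0.125,0,0,0,0.085],[0,0,-0.125,0,0,0,0.085],[0,0,-0.125,0,0,0,0.085],[0,0,-0.125,0,0,0,0.085],[0,0,-0.125,0,0,0,0.085],[0,0,-0.125,0,0,0,0.085],[0,0,-0.125,0,0,0,0.085],[0,0,-0.125,0,0,0,0.085],[0,0,-0.125,0,0,0,0.085],[0,0,-0.125,0,0,0,0.085],[0,0,-0.125,0,0,0,0.085],[0,0,-0.125,0,0,0,0.085],[0,0,-0.125,0,0,0,0.085],[0,0,-0.125,0,0,0,0.085],[0,0,-0.125,0,0,0,0.085],[0,0,-0.125,0,0,0,0.085],[0,0,-0.125,0,0,0,0.085],[0,0,-0.05,0,0,0,0.085],[0,0,0,0,0,0,0.085]]]'
cat > st.py <<'E'
import sys
from h import *
from scipy.spatial.transform import Rotation as Rn
# usage: st.py x y z yaw(tool x, deg): remaining tool-axis shift and turn
o=get_obs();w,a,b,c=o['tool_rot'];R=Rn.from_quat([a,b,c,w]).as_matrix()
p=o['eef_pos'];print('t',round(o['t'],2),'p',p.round(4),'toolx yaw',np.degrees(np.arctan2(R[1,0],R[0,0])).round(2),'z',R[:,2].round(4),'F',o['contact_force'].round(1),'g',round(o['gripper_width'],3),'q',o['q'].round(2))
if len(sys.argv)>4:
    x,y,z,yaw=map(float,sys.argv[1:5]);yw=np.radians(yaw)
    X=np.array([np.cos(yw),np.sin(yw),0]);Z=np.array([0,0,-1.]);T=np.stack([X,np.cross(Z,X),Z],1)
    print('shift',(R.T@(np.array([x,y,z])-p)).round(4),'turn',Rn.from_matrix(R.T@T).as_rotvec().round(4))
E
python3 st.py .601 .201 .30 65.4
```

```text
t: 2.37
eef_pos: [0.2688, -0.6194, 0.3044]
tool_rot: [0.0, 0.838, 0.546, -0.001]
contact_force: [0.7, 0.4, -0.7]
gripper_width: 0.994
t 2.37 p [ 0.2688 -0.6194  0.3044] toolx yaw 66.14 z [-0.0011 -0.0016 -1.    ] F [ 0.7  0.4 -0.7] g 0.994 q [ 1.39  0.52 -0.47  1.53  0.25  1.15  2.03]
shift [ 0.8846 -0.0281  0.0028] turn [-0.0003  0.0019  0.0129]
```

```bash
python3 -m creep '[[[0,0,0.005,0.04,-0.0013,0,0.085],[0,0,0.005,0.04,-0.0013,0,0.085],[0,0,0,0.04,-0.0013,0,0.085],[0,0,0,0.04,-0.0013,0,0.085],[0,0,0,0.04,-0.0013,0,0.085],[0,0,0,0.04,-0.0013,0,0.085],[0,0,0,0.04,-0.0013,0,0.085],[0,0,0,0.04,-0.0013,0,0.085],[0,0,0,0.04,-0.0013,0,0.085],[0,0,0,0.04,-0.0013,0,0.085],[0,0,0,0.04,-0.0013,0,0.085],[0,0,0,0.04,-0.0013,0,0.085],[0,0,0,0.04,-0.0013,0,0.085],[0,0,0,0.04,-0.0013,0,0.085],[0,0,0,0.04,-0.0013,0,0.085],[0,0,0,0.04,-0.0013,0,0.085],[0,0,0,0.04,-0.0013,0,0.085],[0,0,0,0.03,-0.0013,0,0.085],[0,0,0,0.02,-0.0013,0,0.085],[0,0,0,0,0,0,0.085]]]'
python3 st.py .601 .201 .30 65.4
```

```text
t: 4.03
eef_pos: [0.5745, 0.0733, 0.3019]
tool_rot: [0.005, 0.857, 0.516, 0.001]
contact_force: [-0.2, 0.3, -0.2]
gripper_width: 0.995
t 4.03 p [0.5745 0.0733 0.3019] toolx yaw 62.09 z [ 0.0076 -0.0082 -0.9999] F [-0.2  0.3 -0.2] g 0.995 q [ 0.35  0.42 -0.76  1.76  0.33  1.09  0.56]
shift [ 0.1252 -0.0364  0.0011] turn [ 0.0105  0.004  -0.0578]
```

```bash
python3 -m creep '[[[0.003,0.001,-0.015,0.03,-0.009,0.02,0.085],[0.003,0.001,-0.015,0.03,-0.009,0.02,0.085],[0.003,0.001,-0.015,0.03,-0.009,0.02,0.085],[0.002,0.001,-0.013,0.03,-0.009,0.02,0.085],[0,0,0,0.005,0,0.02,0.085],[0,0,0,0,0,0,0.085]]]'
python3 st.py .601 .201 .099 65.4
```

```text
t: 4.53
eef_pos: [0.6031, 0.2016, 0.1988]
tool_rot: [0.002, 0.845, 0.534, 0.001]
contact_force: [-0.5, -0.9, -0.3]
gripper_width: 0.995
t 4.53 p [0.6031 0.2016 0.1988] toolx yaw 64.56 z [ 0.0044 -0.0029 -1.    ] F [-0.5 -0.9 -0.3] g 0.995 q [ 0.08  0.62 -0.7   1.71  0.48  0.98  0.32]
shift [-0.0014 -0.0021  0.0997] turn [ 0.0052  0.0007 -0.0147]
```

```bash
python3 -m creep '[[[0.003,0.001,-0.007,-0.001,-0.001,0.02,0.085],[0.002,0,-0.007,-0.0005,-0.001,0.02,0.085],[0,0,0,0,0,0.02,0.085],[0,0,0,0,0,0.015,0.085],[0,0,0,0,0,0.01,0.085],[0,0,0,0,0,0,0.085]]]'
python3 st.py .601 .201 .099 65.4
python3 - <<'E'
from h import *
for n,(x,y,w,h) in {'top':(170,120,160,120),'scene':(320,180,160,120)}.items():
    d=grab(n); cv2.imwrite(f'pics/pre_{n}.png',cv2.resize(d['color'][y:y+h,x:x+w,::-1],(640,480),interpolation=cv2.INTER_CUBIC))
E
```

```text
t: 5.03
eef_pos: [0.6035, 0.1951, 0.1148]
tool_rot: [0.003, 0.845, 0.535, 0.001]
contact_force: [0.0, -1.0, -0.3]
gripper_width: 0.991
t 5.03 p [0.6035 0.1951 0.1148] toolx yaw 64.69 z [ 0.0045 -0.0032 -1.    ] F [ 0.  -1.  -0.3] g 0.991 q [ 0.05  0.72 -0.64  1.76  0.56  0.85  0.27]
shift [ 0.0042 -0.0049  0.0158] turn [ 0.0054  0.001  -0.0124]
```

View pics/pre_scene.png

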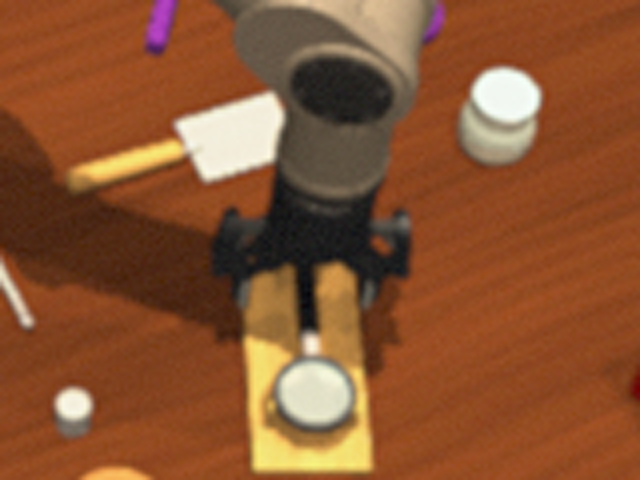

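View pics/pre_top.png

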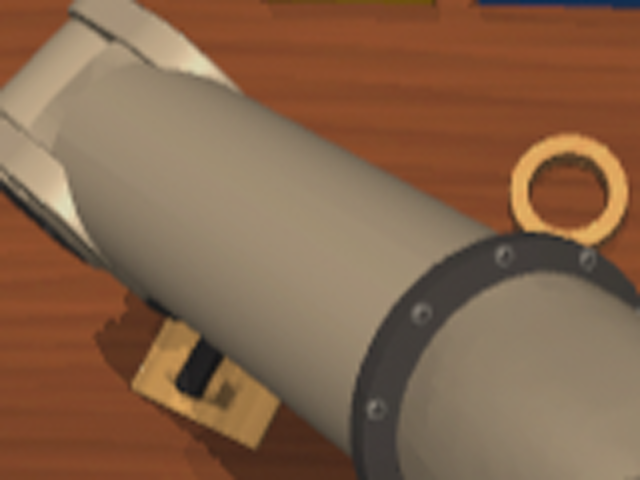

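The scene view shows the handle at (308,300) of the crop, between the fingers at (240,290) and (370,290). The top view is blocked by the arm. I correct the drift, finish the descent and level the tool.

```bash
python3 -m creep '[[[0.003,0.001,-0.006,0.003,-0.003,0.008,0.085],[0.002,0,-0.006,0.001,-0.002,0.006,0.085],[0,0,0,0,0,0.002,0.085],[0,0,0,0,0,0,0.085]]]'
python3 st.py .601 .201 .099 65.4
```

```text
t: 5.47
eef_pos: [0.6036, 0.2032, 0.1033]
tool_rot: [0.001, 0.841, 0.54, 0.005]
contact_force: [0.9, 1.2, 0.2]
gripper_width: 0.994
t 5.47 p [0.6036 0.2032 0.1033] toolx yaw 65.41 z [ 0.0085  0.0039 -1.    ] F [0.9 1.2 0.2] g 0.994 q [ 0.03  0.74 -0.64  1.76  0.58  0.83  0.26]
shift [-0.0031 -0.0015  0.0043] turn [ 0.0061 -0.007   0.0001]
```

```bash
python3 -m creep '[[[0.005,-0.006,0,-0.002,-0.0015,0.003,0.085],[0.003,-0.002,0,0,0,0.002,0.085],[0,0,0,0,0,0,0.085]]]'
python3 st.py .601 .201 .099 65.4
```

```text
t: 5.72
eef_pos: [0.6013, 0.2025, 0.0984]
tool_rot: [-0.001, 0.841, 0.541, -0.001]
contact_force: [-0.4, 0.3, 0.2]
gripper_width: 0.993
t 5.72 p [0.6013 0.2025 0.0984] toolx yaw 65.45 z [-2.4e-03 -2.0e-04 -1.0e+00] F [-0.4  0.3  0.2] g 0.993 q [ 0.03  0.75 -0.64  1.76  0.58  0.83  0.26]
shift [-0.0015  0.0003 -0.0006] turn [-0.0021  0.0012  0.0009]
```

```bash
python3 -m creep '[[[0,0,0,0,0,0,0.03],[0,0,0,0,0,0,0.03],[0,0,0,0,0,0,0.03],[0,0,0,0,0,0,0.03],[0,0,0,0,0,0,0.03],[0,0,0,0,0,0,0.0],[0,0,0,0,0,0,0.0],[0,0,0,0,0,0,0.0],[0,0,0,0,0,0,0.0],[0,0,0,0,0,0,0.0]]]' 70
python3 st.py .601 .201 .099 65.4
```

```text
t: 6.55
eef_pos: [0.6017, 0.2025, 0.0989]
tool_rot: [-0.001, 0.841, 0.54, -0.001]
contact_force: [0.4, 0.2, 1.0]
gripper_width: 0.172
t 6.55 p [0.6017 0.2025 0.0989] toolx yaw 65.43 z [-1.6e-03  2.0e-04 -1.0e+00] F [0.4 0.2 1. ] g 0.172 q [ 0.03  0.75 -0.64  1.76  0.58  0.83  0.26]
shift [-0.0016 -0.     -0.0001] turn [-0.0016  0.0005  0.0004]
```

```bash
python3 -m creep '[[[0,0,0,0,0,-0.005,0.0],[0,0,0,0,0,-0.01,0.0],[0,0,0,0,0,-0.015,0.0],[0,0,0,0,0,-0.02,0.0],[0,0,0,0,0,-0.02,0.0],[0,0,0,0,0,-0.015,0.0],[0,0,0,0,0,-0.01,0.0],[0,0,0,0,0,-0.005,0.0],[0,0,0,0,0,0,0.0]]]'
python3 st.py .506 -.153 .18 65.4
cat > lens.py <<'E'
# rim from range image of 'scene': points near expected lens; plane fit
import sys
from h import *
o=get_obs()
from scipy.spatial.transform import Rotation as Rn
w,a,b,c=o['tool_rot'];R=Rn.from_quat([a,b,c,w]).as_matrix()
L0=o['eef_pos']+R@np.array([0,.085,.0539]); print('expected lens',L0.round(4),'yaw of tool y',np.degrees(np.arctan2(R[1,1],R[0,1])).round(2),'pos t',o['eef_pos'].round(4),round(o['t'],2))
for n in sys.argv[1:]:
    fr=[grab(n) for _ in range(3)]; d=fr[-1]; d['range_z']=np.median([f['range_z'] for f in fr],0)
    u,v=proj(d,L0); P=[];UV=[]
    for j in range(int(v)-28,int(v)+29):
        for i in range(int(u)-28,int(u)+29):
            if 0<=j<480 and 0<=i<640 and d['range_z'][j,i]>0:
                p=dep(d,i,j)
                if np.linalg.norm(p[:2]-L0[:2])<.042 and abs(p[2]-L0[2])<.016: P.append(p);UV.append((i,j))
    P=np.array(P);
    if len(P)<20: print(n,'few',len(P));continue
    A=np.c_[P[:,:2]-P[:,:2].mean(0),np.ones(len(P))]; k=np.linalg.lstsq(A,P[:,2],rcond=None)[0]
    res=P[:,2]-A@k; g=np.abs(res)<.006; k=np.linalg.lstsq(A[g],P[g,2],rcond=None)[0]
    t=P[g]; e=t[np.linalg.norm(t[:,:2]-t[:,:2].mean(0),axis=1)>0]; cc=cv2.minEnclosingCircle(e[:,:2].astype(np.float32))
    r=np.linalg.norm(P[:,:2]-cc[0],axis=1)
    print(n,len(P),'circle',np.round(cc[0],4),'rad',round(cc[1],4),'centroid',t.mean(0).round(4),'slope xy',k[:2].round(3),'median z inner',np.median(P[r<.022,2]).round(4),'rim',np.median(P[(r>.026)&(r<.033),2]).round(4))
    x0,y0=max(int(u)-60,0),max(int(v)-45,0); cv2.imwrite(f'pics/l_{n}_{o["t"]:.2f}.png',cv2.resize(d['color'][y0:y0+90,x0:x0+120,::-1],(720,540),interpolation=cv2.INTER_CUBIC))
E
python3 lens.py scene; ls pics
```

```text
t: 7.3
eef_pos: [0.6011, 0.2027, 0.21]
tool_rot: [-0.0, 0.841, 0.541, -0.001]
contact_force: [-0.3, -0.1, -1.8]
gripper_width: 0.174
t 7.3 p [0.6011 0.2027 0.21  ] toolx yaw 65.5 z [-1.4e-03  2.0e-04 -1.0e+00] F [-0.3 -0.1 -1.8] g 0.174 q [ 0.09  0.61 -0.72  1.7   0.47  1.01  0.35]
shift [-0.3631  0.061   0.0301] turn [-0.0014  0.0004  0.0017]
expected lens [0.6784 0.1675 0.156 ] yaw of tool y -24.5 pos t [0.6011 0.2027 0.21  ] 7.3
scene 377 circle [0.6736 0.1672] rad 0.0369 centroid [0.6773 0.1653 0.158 ] slope xy [0.    0.014] median z inner 0.1574 rim 0.1585
br_scene.png
br_top.png
crop1.png
l_scene_7.30.png
pre_scene.png
pre_top.png
scene0.png
top0.png
```

```bash
python3 -m creep '[[[0,0,0,-0.01,0.002,0,0],[0,0,0,-0.02,0.003,0,0],[0,0,0,-0.03,0.005,0,0],[0,0,0,-0.03,0.005,0,0],[0,0,0,-0.03,0.005,0,0],[0,0,0,-0.03,0.005,0,0],[0,0,0,-0.03,0.005,0,0],[0,0,0,-0.03,0.005,0,0],[0,0,0,-0.03,0.005,0,0],[0,0,0,-0.03,0.005,0,0],[0,0,0,-0.03,0.005,0,0],[0,0,0,-0.02,0.004,0,0],[0,0,0,-0.01,0.003,0,0],[0,0,0,0,0,0,0]]]'
python3 st.py .5052 -.1523 .152 65.4
```

```text
t: 8.62
eef_pos: [0.4984, -0.1447, 0.1937]
tool_rot: [-0.009, 0.841, 0.54, -0.014]
contact_force: [0.5, 0.5, -1.6]
gripper_width: 0.175
t 8.62 p [ 0.4984 -0.1447  0.1937] toolx yaw 65.43 z [-3.350e-02 -3.000e-04 -9.994e-01] F [ 0.5  0.5 -1.6] g 0.175 q [ 0.74  0.47 -0.72  1.97  0.4   0.88  0.94]
shift [-0.0035  0.0106  0.0414] turn [-0.0303  0.0142  0.0002]
```

View pics/l_scene_7.30.png

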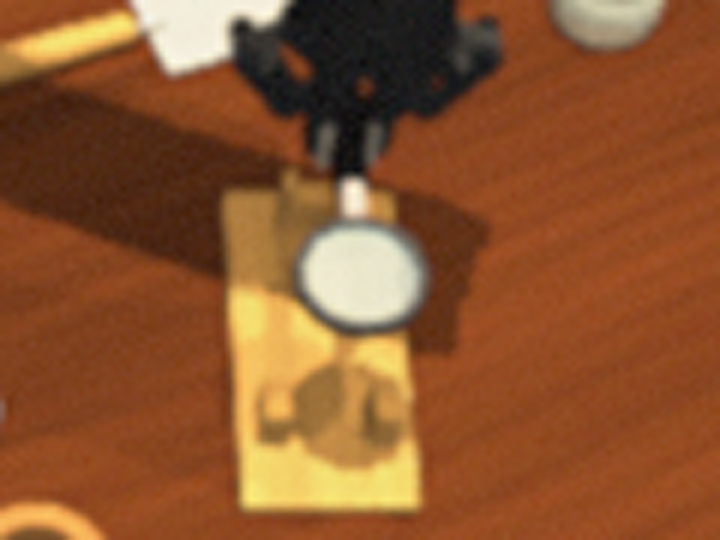

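The picture shows the lens at crop pixel (362,275), held by the handle and clear of the rest. Next I correct the tilt and move over the start, still above collar height.

```bash
python3 -m creep '[[[-0.015,0.007,0,-0.002,0.005,0.005,0],[-0.012,0.006,0,-0.001,0.004,0.005,0],[0,0,0,0,0.002,0.003,0],[0,0,0,0,0,0,0]]]'
python3 st.py .5052 -.1523 .152 65.4; python3 lens.py scene top
```

```text
t: 8.95
eef_pos: [0.5081, -0.149, 0.1783]
tool_rot: [-0.002, 0.84, 0.542, 0.001]
contact_force: [0.2, 0.5, -1.1]
gripper_width: 0.173
t 8.95 p [ 0.5081 -0.149   0.1783] toolx yaw 65.62 z [-7.0e-04  3.2e-03 -1.0e+00] F [ 0.2  0.5 -1.1] g 0.173 q [ 0.73  0.5  -0.71  1.97  0.43  0.82  0.93]
shift [-0.0043 -0.0012  0.0263] turn [-0.002  -0.0026  0.0038]
expected lens [ 0.5854 -0.1839  0.1242] yaw of tool y -24.38 pos t [ 0.5081 -0.149   0.1783] 8.95
scene 388 circle [ 0.5807 -0.182 ] rad 0.037 centroid [ 0.5843 -0.1848  0.1271] slope xy [-0.003  0.011] median z inner 0.1267 rim 0.1277
top few 0
```

```bash
python3 -m creep '[[[-0.001,-0.001,0.002,-0.002,-0.001,0.006,0],[0,0,0,-0.001,0,0.008,0],[0,0,0,0,0,0.006,0],[0,0,0,0,0,0.003,0],[0,0,0,0,0,0,0]]]'
python3 st.py .5052 -.1523 .152 65.4
```

```text
t: 9.67
eef_pos: [0.5055, -0.1521, 0.1542]
tool_rot: [0.0, 0.841, 0.541, 0.0]
contact_force: [-0.1, 0.0, -1.5]
gripper_width: 0.177
t 9.67 p [ 0.5055 -0.1521  0.1542] toolx yaw 65.45 z [ 1.e-03  1.e-04 -1.e+00] F [-0.1  0.  -1.5] g 0.177 q [ 0.71  0.53 -0.68  1.99  0.47  0.78  0.9 ]
shift [-0.0003 -0.0002  0.0022] turn [ 0.0009 -0.0005  0.0009]
```

```bash
python3 -m creep '[[[0,0,0,0,0,0.002,0],[0,0,0,0,0,0,0],[0,0,0,0,0,0,0],[0,0,0,0,0,0,0],[0,0,0,0,0,0,0]]]'
python3 st.py .5052 -.1523 .152 65.4; python3 lens.py scene
python3 - <<'E'
from h import *
d=load('scene'); cv2.imwrite('pics/start.png',cv2.resize(d['color'][250:370,200:360,::-1],(720,540),interpolation=cv2.INTER_CUBIC))
P=np.array([dep(d,u,v) for u in range(249,266) for v in range(312,334)]); c=P[(P[:,2]>.099)&(P[:,2]<.107)&(np.hypot(P[:,0]-.671,P[:,1]+.278)<.014)]; print('collar top',np.median(c,0),len(c))
E
```

```text
t: 10.08
eef_pos: [0.5055, -0.152, 0.1516]
tool_rot: [-0.0, 0.841, 0.541, 0.0]
contact_force: [0.4, -0.6, -2.2]
gripper_width: 0.171
t 10.08 p [ 0.5055 -0.152   0.1516] toolx yaw 65.45 z [ 4.e-04  6.e-04 -1.e+00] F [ 0.4 -0.6 -2.2] g 0.171 q [ 0.71  0.53 -0.68  2.    0.47  0.77  0.9 ]
shift [-0.0004 -0.0002 -0.0004] turn [ 0.0001 -0.0007  0.0009]
expected lens [ 0.5829 -0.1873  0.0977] yaw of tool y -24.55 pos t [ 0.5055 -0.152   0.1516] 10.08
scene 375 circle [ 0.5787 -0.1881] rad 0.036 centroid [ 0.5823 -0.1885  0.1006] slope xy [-0.018  0.007] median z inner 0.1004 rim 0.1013
collar top [ 0.6742811  -0.28165994  0.1031767 ] 32
```

View pics/start.png

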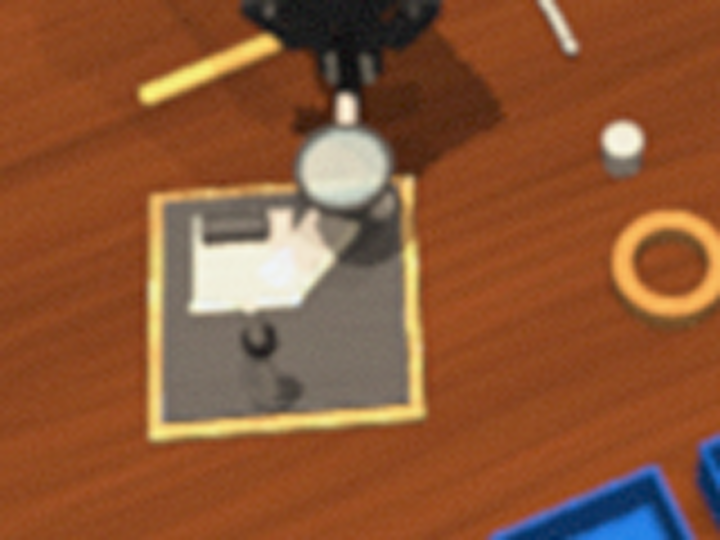

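The picture shows the lens over the bolt-head end, at (345,165), with the collar untouched at (258,335). Next I follow the first straight.

```bash
python3 -m creep '[[[0,0,0,-0.001,0.0014,0,0],[0,0,0,-0.001,0.0014,0,0],[0,0,0,-0.001,0.0014,0,0],[0,0,0,-0.001,0.0014,0,0],[0,0,0,-0.001,0.0014,0,0],[0,0,0,-0.001,0.0014,0,0],[0,0,0,-0.001,0.0014,0,0],[0,0,0,-0.001,0.0014,0,0]]]'
python3 st.py .522 -.1795 .152 65.4
```

```text
t: 10.9
eef_pos: [0.5132, -0.1653, 0.152]
tool_rot: [0.0, 0.841, 0.541, 0.0]
contact_force: [-0.2, 0.7, -1.6]
gripper_width: 0.177
t 10.9 p [ 0.5132 -0.1653  0.152 ] toolx yaw 65.44 z [ 1.e-03  2.e-04 -1.e+00] F [-0.2  0.7 -1.6] g 0.177 q [ 0.72  0.55 -0.67  1.97  0.47  0.79  0.92]
shift [-0.0093  0.0139 -0.    ] turn [ 0.0008 -0.0006  0.0007]
```

```bash
python3 -m creep '[[[0,0,0,-0.001,0.0014,0,0],[0,0,0,-0.001,0.0015,0,0],[0,0,0,-0.001,0.0014,0,0],[0,0,0,-0.001,0.0015,0,0],[0,0,0,-0.001,0.0014,0,0],[0,0,0,-0.001,0.0015,0,0],[0,0,0,-0.001,0.0014,0,0],[0,0,0,-0.001,0.0015,0,0],[0,0,0,-0.001,0.0014,0,0]]]'
python3 st.py .5388 -.2068 .152 65.4
```

```text
t: 11.65
eef_pos: [0.5221, -0.1804, 0.1518]
tool_rot: [0.0, 0.841, 0.541, 0.0]
contact_force: [0.1, -0.2, -1.1]
gripper_width: 0.17
t 11.65 p [ 0.5221 -0.1804  0.1518] toolx yaw 65.44 z [ 8.e-04  3.e-04 -1.e+00] F [ 0.1 -0.2 -1.1] g 0.17 q [ 0.74  0.56 -0.67  1.94  0.48  0.8   0.95]
shift [-0.017   0.0261 -0.0001] turn [ 0.0006 -0.0006  0.0006]
```

```bash
python3 -m creep '[[[0,0,0,-0.0009,0.0014,0,0],[0,0,0,-0.0009,0.0014,0,0],[0,0,0,-0.0009,0.0014,0,0],[0,0,0,-0.0009,0.0014,0,0],[0,0,0,-0.0009,0.0014,0,0],[0,0,0,-0.0009,0.0014,0,0],[0,0,0,-0.0009,0.0014,0,0],[0,0,0,-0.0009,0.0014,0,0],[0,0,0,-0.0009,0.0014,0,0],[0,0,0,-0.0009,0.0014,0,0],[0,0,0,-0.0009,0.0014,0,0],[0,0,0,-0.0009,0.0014,0,0],[0,0,0,-0.0009,0.0014,0,0],[0,0,0,-0.0009,0.0014,0,0],[0,0,0,-0.0009,0.0014,0,0],[0,0,0,-0.0009,0.0014,0,0],[0,0,0,0,0,0,0]]]'
python3 st.py .5388 -.2068 .152 65.4; python3 lens.py scene top
```

```text
t: 13.07
eef_pos: [0.5382, -0.2058, 0.1517]
tool_rot: [0.0, 0.841, 0.54, 0.0]
contact_force: [0.1, 0.6, -1.1]
gripper_width: 0.171
t 13.07 p [ 0.5382 -0.2058  0.1517] toolx yaw 65.41 z [ 8.e-04  2.e-04 -1.e+00] F [ 0.1  0.6 -1.1] g 0.171 q [ 0.76  0.59 -0.66  1.88  0.48  0.83  0.99]
shift [-0.0007  0.0009 -0.0003] turn [ 0.0006 -0.0005  0.0002]
expected lens [ 0.6156 -0.2411  0.0979] yaw of tool y -24.59 pos t [ 0.5382 -0.2058  0.1517] 13.07
scene 398 circle [ 0.6103 -0.2423] rad 0.0365 centroid [ 0.6148 -0.2423  0.1009] slope xy [-0.018 -0.014] median z inner 0.1006 rim 0.1021
top few 0
```

```bash
python3 -m creep '[[[0,0,0,-0.001,0.0004,0,0],[0,0,0,-0.0017,0.0003,0,0],[0,0,0,-0.0017,0.0002,0,0],[0,0,0,-0.0017,0.0001,0,0],[0,0,0,-0.0017,0.0001,0,0],[0,0,0,-0.0017,0.0001,0,0],[0,0,0,-0.0017,0.0001,0,0],[0,0,0,-0.0017,0.0001,0,0],[0,0,0,-0.0017,0.0001,0,0],[0,0,0,-0.0017,0.0001,0,0],[0,0,0,-0.0017,0.0001,0,0],[0,0,0,-0.0017,0.0001,0,0],[0,0,0,-0.0017,0.0001,0,0],[0,0,0,-0.0017,0.0001,0,0],[0,0,0,-0.0017,0.0001,0,0]]]'
python3 st.py .517 -.268 .152 65.4
```

```text
t: 14.62
eef_pos: [0.5286, -0.231, 0.1518]
tool_rot: [-0.0, 0.841, 0.541, 0.0]
contact_force: [-0.2, -1.1, -1.8]
gripper_width: 0.172
t 14.62 p [ 0.5286 -0.231   0.1518] toolx yaw 65.46 z [ 4.e-04  3.e-04 -1.e+00] F [-0.2 -1.1 -1.8] g 0.172 q [ 0.8   0.59 -0.66  1.88  0.48  0.83  1.04]
shift [-0.0385  0.0049 -0.0002] turn [ 0.0002 -0.0005  0.001 ]
```

```bash
python3 -m creep '[[[0,0,0,-0.0017,0.0004,0,0],[0,0,0,-0.0017,0.0003,0,0],[0,0,0,-0.0017,0.0003,0,0],[0,0,0,-0.0017,0.0002,0,0],[0,0,0,-0.0017,0.0002,0,0],[0,0,0,-0.0017,0.0002,0,0],[0,0,0,-0.0017,0.0002,0,0],[0,0,0,-0.0017,0.0002,0,0],[0,0,0,-0.0017,0.0002,0,0],[0,0,0,-0.0017,0.0002,0,0],[0,0,0,-0.0017,0.0002,0,0],[0,0,0,-0.0017,0.0002,0,0],[0,0,0,-0.0017,0.0002,0,0],[0,0,0,-0.0017,0.0002,0,0]]]'
python3 st.py .517 -.268 .152 65.4
```

```text
t: 15.78
eef_pos: [0.5208, -0.2565, 0.1518]
tool_rot: [-0.0, 0.841, 0.541, 0.0]
contact_force: [-0.5, -0.3, -0.9]
gripper_width: 0.172
t 15.78 p [ 0.5208 -0.2565  0.1518] toolx yaw 65.46 z [ 4.e-04  3.e-04 -1.e+00] F [-0.5 -0.3 -0.9] g 0.172 q [ 0.84  0.6  -0.65  1.87  0.48  0.83  1.09]
shift [-0.012   0.0013 -0.0002] turn [ 0.0002 -0.0005  0.001 ]
```

```bash
python3 -m creep '[[[0,0,0,-0.0017,0.0002,0,0],[0,0,0,-0.0017,0.0002,0,0],[0,0,0,-0.0017,0.0002,0,0],[0,0,0,-0.0017,0.0002,0,0],[0,0,0,-0.0017,0.0002,0,0],[0,0,0,-0.0015,0.0001,0,0],[0,0,0,-0.001,0.0001,0,0],[0,0,0,-0.0005,0,0,0],[0,0,0,0,0,0,0],[0,0,0,0,0,0,0],[0,0,0,0,0,0,0],[0,0,0,0,0,0,0]]]'
python3 st.py .517 -.268 .152 65.4; python3 lens.py scene top
python3 - <<'E'
from h import *
d=load('scene'); cv2.imwrite('pics/end.png',cv2.resize(d['color'][250:370,200:360,::-1],(720,540),interpolation=cv2.INTER_CUBIC))
P=np.array([dep(d,u,v) for u in range(249,266) for v in range(312,334)]); c=P[(P[:,2]>.099)&(P[:,2]<.107)&(np.hypot(P[:,0]-.671,P[:,1]+.278)<.014)]; print('collar top',np.median(c,0),len(c))
E
```

```text
t: 16.78
eef_pos: [0.5165, -0.2691, 0.1517]
tool_rot: [-0.0, 0.841, 0.541, 0.0]
contact_force: [0.2, -0.2, -1.7]
gripper_width: 0.172
t 16.78 p [ 0.5165 -0.2691  0.1517] toolx yaw 65.44 z [ 3.e-04  3.e-04 -1.e+00] F [ 0.2 -0.2 -1.7] g 0.172 q [ 0.86  0.6  -0.65  1.87  0.48  0.83  1.11]
shift [ 0.0012  0.     -0.0003] turn [ 0.0001 -0.0004  0.0006]
expected lens [ 0.5938 -0.3044  0.0978] yaw of tool y -24.56 pos t [ 0.5165 -0.2691  0.1517] 16.78
scene 404 circle [ 0.5902 -0.3016] rad 0.037 centroid [ 0.5931 -0.3053  0.1005] slope xy [-0.004  0.018] median z inner 0.1001 rim 0.1012
top 134 circle [ 0.5985 -0.2884] rad 0.0267 centroid [ 0.6    -0.2841  0.1012] slope xy [0.066 0.077] median z inner 0.1013 rim 0.1018
collar top [ 0.67546846 -0.28111325  0.10233647] 35
```

View pics/end.png

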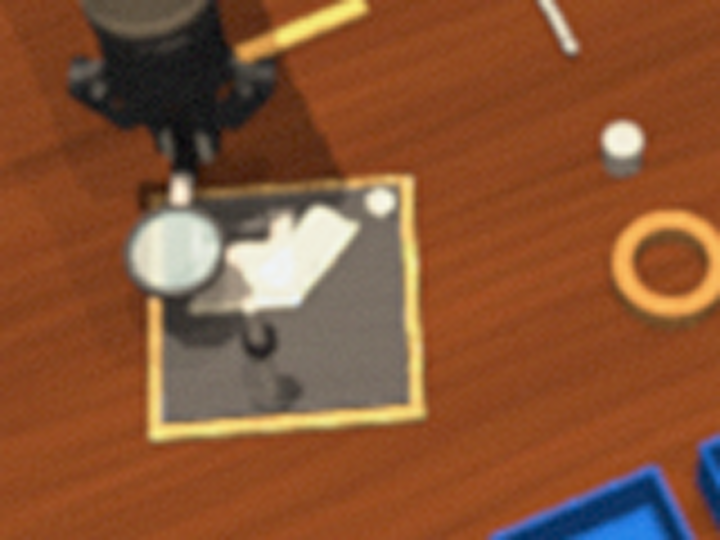

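The lens is over the far end of the bead, at (175,250), level and clear of the post and collar at (258,340). I'm handing in now.

```bash
python3 -c "
from station import hand_in; print(hand_in())"; python3 st.py
```

```text
the job is handed in; nothing more can be done
None
the job is handed in; nothing more can be done
```

I picked the black-handled loupe off its rest and put the lens over the bolt-head end of the bead. From there I followed the bead at about 2 cm/s round the bend to the far end, and handed in at about 17 s still holding the loupe there. No verdict came back, so these are my own checks just before handing in:

- **Height:** the lens centre was at about 97.8 mm by the arm pose, against a collar middle of about 98 mm. The glass itself read about 100 mm in the scene camera, which was a similar 2–3 mm above the arm pose at every check.
- **Position:** the lens was about 1–2 mm sideways from the measured end of the bead. The arm pose and the scene camera agreed on its position to about 1 mm.
- **Level:** the rim slope was at most 0.02 in the scene camera.
- **Grip and contact:** the jaws stayed closed on the handle at about 15 mm, with no contact force beyond the loupe's weight.
- **Collar:** its top read 102.3 mm at the end and 103 mm at the start. That is within depth noise, so I take it as not shifted.
- **Other objects:** nothing looked moved in the final scene crop, but that shows only those near the bracket. I did not re-measure the rest.

One check was unusable: the arm half hid the lens from the top camera at the end, so its fit (about 20 mm off, apparent slope 0.07) covered only part of the rim. I set it aside.

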